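# Find the rattling parts case at the microscope bench

### The job

Switch the air pump off first, by pushing its red-knobbed toggle over to the far stop, so that its hum cannot mask a rattle. Then lift and shake the three sealed parts cases one after another until you find the one with a bearing ball rattling loose inside, standing each quiet one upright again where you took it from. Finish while still holding the rattling case in the gripper, level and motionless, about a hand's breadth above the middle of the round black mat; leave everything else on the bench alone.

Things in the scene. Friction and masses are not known exactly. Their poses are not given: they have to be found in the camera images.
- case_a_center (a point): Centre (24 mm above its underside) of a sealed rigid case, 110 long (its x) x 52 wide (its y) x 48 mm high, grey with a blue lid that cannot open. The three cases look the same; they weigh 0.14 to 0.38 kg empty, at random. A 40 N grip across the width holds one firmly.
- case_b_center (a point): Centre (24 mm above its underside) of a sealed rigid case, 110 long (its x) x 52 wide (its y) x 48 mm high, grey with a blue lid that cannot open. Just one of the three, drawn at random, holds a loose steel ball (32 mm, 134 g) in its cavity of 98 x 40 x 36 mm; the other two are empty and silent.
- case_c_center (a point): Centre (24 mm above its underside) of a sealed rigid case, 110 long (its x) x 52 wide (its y) x 48 mm high, grey with a blue lid that cannot open. The loose ball rolls to the low end when its case is tilted along its x and raps the end walls when it is shaken: felt at the wrist as changes of force and moment.
- mat: Round black rubber mat, 180 mm across and 3 mm thick, fixed to the bench; origin at the centre of its underside.
- pump: White air pump fixed to the bench, 160 (its x) x 120 (its y) x 90 mm high, with the toggle switch in the middle of its top; origin at the centre of its underside.
- toggle (a joint): Angle of the pump's toggle about the pump's y axis: 0 = on, leaning toward the pump's -x side (the robot's side, green dot); 1.0 rad = off, leaning to its +x side (red dot). It is weighted: once well past upright (0.5) it falls to that stop by itself. The pivot lies 114 mm above the bench at the pump's centre; the lever is 80 mm long and 10 mm thick. Moving it takes about 1 N at the knob.
- toggle_tip (a point): Centre of the red ball knob (26 mm across) at the end of the toggle, about 184 mm above the bench at either stop and 194 mm in the middle.
- mouse: Black computer mouse, 105 x 60 x 33 mm, loose; leave alone.
- dish: Clear round dish, 90 mm across, 14 mm high, loose; leave alone.
- carton: White carton with a red band, 50 x 60 x 100 mm high, loose; leave alone.
- bottle: Amber jar with a blue cap, 60 mm across, 110 mm high, loose; leave alone.
- tip_rack: Orange rack of pipette tips, 120 x 85 x 56 mm high, loose; leave alone.
- screwdriver: Screwdriver lying on the bench on the robot's side of the cases, loose; leave alone.
- spacer: Aluminium ring, 48 mm across, 16 mm high, loose; leave alone.
Not all that is in view belongs to the job. Leave any pink look-alike of the part that bears case_a_center alone.

How it is judged (in metres and radians):
On the way, in this order (a step that is already met when the one before it is completed fails the run):
1. the pump's toggle is at its off stop, with all three cases still standing (value of joint toggle above 0.85 rad and height (world z) of each of case_a_center, case_b_center, case_c_center below 0.04 m), for 0.2 s.
2. the case with the loose ball has been lifted off the bench and shaken so that the ball rolls briskly or raps inside it (((distance between loose_ball_center and case_a_center below 0.06 m and height (world z) of case_a_center above 0.05 m and (angular speed of loose_ball above 8 rad/s or contact force between loose_ball and case_a above 2.5 N)) or (distance between loose_ball_center and case_b_center below 0.06 m and height (world z) of case_b_center above 0.05 m and (angular speed of loose_ball above 8 rad/s or contact force between loose_ball and case_b above 2.5 N)) or (distance between loose_ball_center and case_c_center below 0.06 m and height (world z) of case_c_center above 0.05 m and (angular speed of loose_ball above 8 rad/s or contact force between loose_ball and case_c above 2.5 N)))).
At the end, for the whole second after the job is handed in: Toggle off (above 0.85 rad). The rattling case is gripped, its centre within 60 mm of the mat's centre (plan view), 90 to 350 mm above the bench, level within 0.25 rad, under 0.03 m/s. The quiet cases stand upright on the bench within 70 mm of their starts (value of joint toggle above 0.85 rad and ((distance between loose_ball_center and case_a_center below 0.06 m and horizontal distance between case_a_center and mat below 0.06 m and height (world z) of case_a_center between 0.09 and 0.35 m and angle between case_a_center's own z axis and vertical below 0.25 rad and contact force between case_a and the fingers above 1 N and linear speed of case_a below 0.03 m/s and height (world z) of each of case_b_center, case_c_center below 0.03 m and angle between each of case_b_center, case_c_center's own z axis and vertical below 0.1 rad and distance of each of case_b_center, case_c_center from where it was at the start of the episode below 0.07 m) or (distance between loose_ball_center and case_b_center below 0.06 m and horizontal distance between case_b_center and mat below 0.06 m and height (world z) of case_b_center between 0.09 and 0.35 m and angle between case_b_center's own z axis and vertical below 0.25 rad and contact force between case_b and the fingers above 1 N and linear speed of case_b below 0.03 m/s and height (world z) of each of case_a_center, case_c_center below 0.03 m and angle between each of case_a_center, case_c_center's own z axis and vertical below 0.1 rad and distance of each of case_a_center, case_c_center from where it was at the start of the episode below 0.07 m) or (distance between loose_ball_center and case_c_center below 0.06 m and horizontal distance between case_c_center and mat below 0.06 m and height (world z) of case_c_center between 0.09 and 0.35 m and angle between case_c_center's own z axis and vertical below 0.25 rad and contact force between case_c and the fingers above 1 N and linear speed of case_c below 0.03 m/s and height (world z) of each of case_a_center, case_b_center below 0.03 m and angle between each of case_a_center, case_b_center's own z axis and vertical below 0.1 rad and distance of each of case_a_center, case_b_center from where it was at the start of the episode below 0.07 m))); the arm keeps its last pose, push and grip.
It fails at once if a case is lifted while the pump is still on (value of joint toggle below 0.5 rad and height (world z) of any of case_a_center, case_b_center, case_c_center above 0.05 m).
It fails at once if a bystander is moved more than 40 mm (distance of any of mouse, dish, carton, bottle, tip_rack, screwdriver, spacer from where it was at the start of the episode above 0.04 m).
It also fails if it takes over 72 s, if anything falls off the work surface, if the arm or the gripper's body presses on something with over 40 N, if the wrist force passes 120 N, or if a joint passes its speed limit or range.

### The arm

A 6-joint arm with a two-finger parallel gripper is mounted at the origin on the work surface. World frame = base frame: x ahead of the robot, y to its left, z up, the work surface at z = 0. Lengths are in mm, angles in rad, forces in N, time in s.
With the tool pointing down it reaches from about 325 to 900 mm from the base axis. Payload 3.5 kg.
Tool frame: the origin (TCP) lies between the finger pads; the fingertips stand env.tip_extent ahead of it and the grasp point (between the pads) lies 6 mm ahead of it (env.tip_extent is the distance from the TCP to the fingertips, in mm); x points along the fingers, z is the direction in which the jaws open and shut, and the axes are right-handed (so a half turn about x gives the same grasp; the last joint's range is limited). The gripper opens to 85 mm and grips with 20 to 120 N. Pads are 22 mm wide; open, the fingers measure 114 mm over their backs; the gripper's body (76 mm by 85 mm) begins 54 mm behind the grasp point. The pads swing forward as they close: fully open they stand 13 mm farther back than shut.
Start: joints at [-1.45, 0.276, -0.026, 1.268, 0, 1.467], TCP at [138.698, -609.413, 223.113] pointing down, gripper open.
Joint ranges: [-3.12, 3.12], [-0.85, 1.88], [-1.08, 1.24], [-1.95, 2.15], [-1.57, 1.53], [-3.14, 3.14]. Speed limits (rad/s): [2.57, 2.57, 3.14, 3.14, 3.14, 3.14].

### API

Orientations are given as [roll, pitch, yaw] about the fixed x, y, z axes, in that order (R = Rz(yaw) Ry(pitch) Rx(roll)).
In Python, from bench import telemetry, get_image, camera_info, hand_in, env gives the robot as it stands. The module is installed in compiled form; this text tells all that it offers.
- The arm moves only by the tool arm_command, never from a script. Its argument "increments" is text: rows parted by semicolons, each of 7 numbers parted by spaces: the shift along the tool's x, y, z in cm, then the turn, a rotation vector about the tool's x, y, z in rad, then the opening, from 0 (shut) to 1 (fully open). In form: dx dy dz wx wy wz claw; .... A call has 1 to 12 rows; each row is the pose to reach, as a shift and turn from the pose commanded when the call began, along the tool's axes at that moment; what a row does not reach only later rows make up. A row lasts 1/10 s, in which the tool goes at most 50 mm and 8.59 degrees, less where a joint would pass 70% of its speed; a pose out of reach is approached as far as the arm can. A call with a gripper value outside its range is refused whole. The fingers move at their own pace and stop on an object; the grip force is fixed at half the most. Time passes only in rows, so rows that repeat a pose let the fingers close. It gives the time, the measured TCP pose, the force and the opening at its end, in the units of the state.
- telemetry.get_state(): the state, without advancing time (a new reading comes with each control period).
- get_image(name): name is "side" or "top"; returns the picture (480x640x3 uint8, red, green, blue); there is no depth.
- camera_info(name): a dict with "intrinsics" (3x3 intrinsics, pixels), "k1" (the pictures are not rectified: a ray, as slopes to the right and down, at radius r is drawn at 1 + k1 r^2 times it, then the intrinsics apply), "position" and "rotation" of the camera in the world. Camera axes: x right, y down, z forward; pixel columns grow to the right and rows downward; lengths in mm; the calibration is good to about 2 mm. A picture is of the moment at which its call begins. camera_info takes no time and is no camera call.
- hand_in(): hands the job in, once; it reports no verdict.
The state is a dict: "time_s": time; "joints": joint angles; "joint_vel": joint speeds; "joint_torque": joint torques, N m; "eef_pos": TCP position; "orientation": TCP orientation; "wrist_force": force on the tool from outside, world axes, zero at the start; "ft_torque": the same for the moment, N m; "width": opening from 0.0 (shut) to 1.0 (fully open).
Only numpy, scipy, OpenCV 4.12 (cv2) and the standard library are available. Lean on these libraries where they do the work, as an engineer would, in place of code of your own. Each camera call takes 0.05 s, during which the arm holds its last target.

## Working session

There is one attempt and no reset: what is moved stays moved. The work goes in short steps, Python scripts to look and compute and a tool call to move; the robot and the scene stay as the last step left them, time stands still between calls to the robot, and variables do not carry over. Pictures are saved under pics/ and viewed, and the job is handed in when it is done.

Besides the shell and the picture viewer there is one more tool, called after "Call:" by a JSON object that holds its "method" and its "body", one argument or row to a line. arm_command: Moves the arm, as the interface text tells. Its arguments: {"type":"object","properties":{"increments":{"type":"string"}},"required":["increments"]}

```bash
mkdir -p pics; python3 - <<'E'
from bench import telemetry, get_image, camera_info, env
import cv2
for n in ("top","side"):
    im=get_image(n); cv2.imwrite(f"pics/{n}0.png",im[:,:,::-1]); print(n,camera_info(n))
print(telemetry.get_state(), env.tip_extent)
E
```

```text
top {'intrinsics': array([[537.705654  ,   0.        , 327.37601253],
       [  0.        , 537.705654  , 244.3770823 ],
       [  0.        ,   0.        ,   1.        ]]), 'k1': -0.08830856837379311, 'position': array([ 245.79310487,  -71.11576596, 1577.706808  ]), 'rotation': array([-2.94810105,  0.00805304, -1.59252404])}
side {'intrinsics': array([[534.19769906,   0.        , 322.52954286],
       [  0.        , 534.19769906, 237.56435209],
       [  0.        ,   0.        ,   1.        ]]), 'k1': -0.12865684331941862, 'position': array([ 438.78985552, -826.39174154,  988.80485711]), 'rotation': array([-2.41487179,  0.01401768, -0.17947843])}
{'time_s': 0.1, 'joints': array([-1.45042394e+00,  2.77085383e-01, -2.77310505e-02,  1.26803244e+00,
        1.66525395e-05,  1.46741527e+00]), 'joint_vel': array([ 0.00040738, -0.00132177,  0.00146805,  0.00151326, -0.0002083 ,
        0.00032219]), 'joint_torque': array([-3.93016253e-04, -4.46707034e+01,  2.96128947e+01,  8.46051058e-03,
       -1.82545232e-04,  5.78523171e-06]), 'eef_pos': array([ 138.6008546 , -608.692438  ,  222.05987073]), 'orientation': array([3.03009869, 1.56874371, 1.68305579]), 'wrist_force': array([ 0.62740749, -0.25917258, -0.25551685]), 'ft_torque': array([ 0.02924939, -0.03027453,  0.01867025]), 'width': 1.004181219582401} 25.0
```

View pics/top0.png

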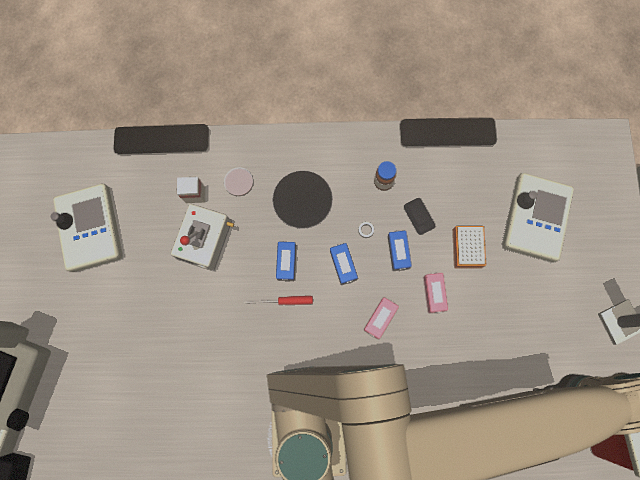

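View pics/side0.png

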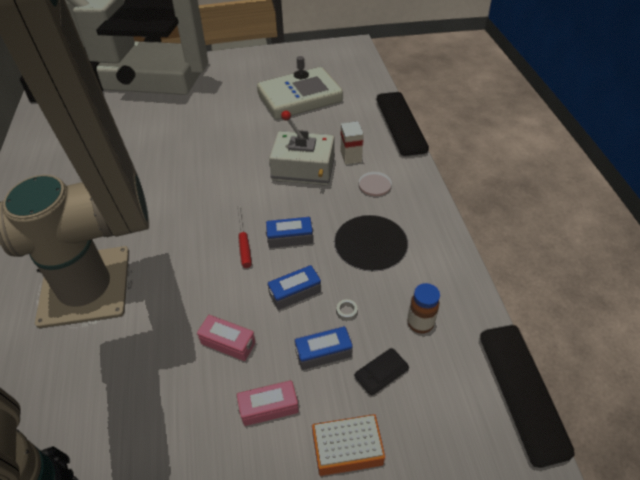

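Top view: the three blue-lidded cases are at (286,261), (344,263) and (400,250). The pink look-alikes at (381,317) and (436,292) don't count. The pump is at (201,237) with its red knob near (185,240), and the mat is at (302,199).

```bash
cat > h.py <<'E'
import numpy as np, cv2
from scipy.spatial.transform import Rotation as Rn
from bench import telemetry, get_image, camera_info, env
def ray(n,uv):
    c=camera_info(n); K=c["intrinsics"]; k=c["k1"]
    uv=np.atleast_2d(uv).astype(float)
    d=cv2.undistortPoints(uv.reshape(-1,1,2),K,np.array([k,0,0,0.])).reshape(-1,2)
    R=Rn.from_euler('xyz',c["rotation"]).as_matrix()
    return c["position"],np.c_[d,np.ones(len(d))]@R.T
def plane(n,uv,z):
    p,d=ray(n,uv); return p+d*((z-p[2])/d[:,2])[:,None]
def tri(uv1,uv2):
    p1,d1=ray("top",uv1);p2,d2=ray("side",uv2);d1=d1[0]/np.linalg.norm(d1);d2=d2[0]/np.linalg.norm(d2)
    A=np.c_[d1,-d2];s=np.linalg.lstsq(A,p2-p1,rcond=None)[0]
    a=p1+s[0]*d1;b=p2+s[1]*d2;return (a+b)/2,np.linalg.norm(a-b)
def blobs(im,lo,hi,amin):
    h=cv2.cvtColor(im,cv2.COLOR_RGB2HSV);m=cv2.inRange(h,lo,hi)
    m=cv2.morphologyEx(m,cv2.MORPH_CLOSE,np.ones((3,3)))
    cs,_=cv2.findContours(m,cv2.RETR_EXTERNAL,cv2.CHAIN_APPROX_NONE)
    return [c for c in cs if cv2.contourArea(c)>amin]
def pose():
    s=telemetry.get_state();return s["eef_pos"],Rn.from_euler('xyz',s["orientation"])
E
python3 - <<'E'
from h import *
for n in("top","side"):
    im=cv2.imread(f"pics/{n}0.png")[:,:,::-1].copy()
    print(n)
    for c in blobs(im,(105,120,80),(125,255,255),150):
        px=cv2.minAreaRect(c)[0]
        w=plane(n,c.reshape(-1,2),48)[:,:2].astype(np.float32)
        r=cv2.minAreaRect(w); b=cv2.boxPoints(r); e=[b[1]-b[0],b[2]-b[1]]; e=max(e,key=np.linalg.norm)
        print("blue",np.round(px),np.round(r[0],1),np.round(r[1],1),"yaw",round(np.arctan2(e[1],e[0])%np.pi,3))
    for lo,hi in(((0,150,120),(6,255,255)),((174,150,100),(180,255,255)),):
        for c in blobs(im,lo,hi,4): print("red",np.round(cv2.minAreaRect(c)[0],1),cv2.contourArea(c))
    for c in blobs(im,(45,80,50),(85,255,255),2): print("green",np.round(cv2.minAreaRect(c)[0],1),cv2.contourArea(c))
    for c in blobs(im,(0,0,0),(180,255,55),1500):
        q=cv2.minEnclosingCircle(c);m=cv2.moments(c); print("dark",m["m10"]/m["m00"],m["m01"]/m["m00"],np.round(plane(n,[m["m10"]/m["m00"],m["m01"]/m["m00"]],3)),q[1])
im=cv2.imread("pics/top0.png");cv2.imwrite("pics/c1.png",cv2.resize(im[195:285,160:250],None,fx=6,fy=6,interpolation=2))
im=cv2.imread("pics/side0.png");cv2.imwrite("pics/c2.png",cv2.resize(im[100:190,260:350],None,fx=6,fy=6,interpolation=2))
im=cv2.imread("pics/top0.png");cv2.imwrite("pics/c3.png",cv2.resize(im[210:340,240:460],None,fx=3.5,fy=3.5,interpolation=2))
E
```

```text
top
blue [343. 263.] [ 491.1 -109.9] [107.7  49.6] yaw 0.294
blue [285. 260.] [502.9  57.1] [ 50.2 106.9] yaw 3.083
blue [400. 249.] [ 526.5 -274. ] [108.2  49.1] yaw 0.104
blue [386. 170.] [ 767.9 -246.7] [51.1 50.2] yaw 1.549
red [294.5 299.5] 206.5
red [183.5 239.5] 41.0
red [193.  212.5] 5.5
green [180.  248.5] 5.5
side
blue [323. 343.] [ 525.3 -281. ] [107.3  51.5] yaw 0.097
blue [427. 294.] [ 767.5 -204.1] [53.  53.2] yaw 2.945
blue [294. 282.] [ 489.6 -117.3] [108.   51.6] yaw 0.289
blue [289. 227.] [501.4  49.1] [ 52.6 106.4] yaw 3.086
red [243.6 247. ] 145.5
red [285. 113.] 12.5
green [ 32.7 195.4] 1239.0
dark 26.39229785874081 451.21833386598485 [[ -80. -397.    3.]] 59.222137451171875
dark 526.6654869684498 397.53739368998623 [[ 904. -458.    3.]] 76.97488403320312
dark 370.6665549597855 242.55440125111704 [[694.  -0.   3.]] 35.78417205810547
dark 401.70817790530845 124.29383070301292 [[903. 449.   3.]] 37.32636260986328
dark 562.597888508154 70.18176121581318 [[1571.  665.    3.]] 214.71969604492188
dark 138.4132884876379 21.76196376939871 [[  45. 1363.    3.]] 41.55805587768555
dark 62.7376420830029 119.48428190894487 [[-161.  710.    3.]] 157.43263244628906
```

View pics/c1.png

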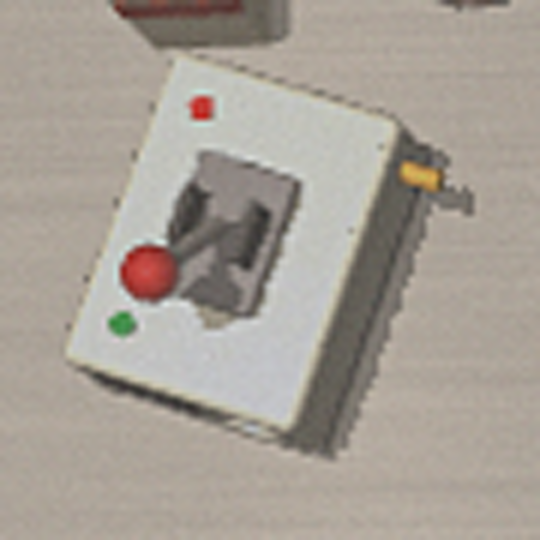

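View pics/c2.png

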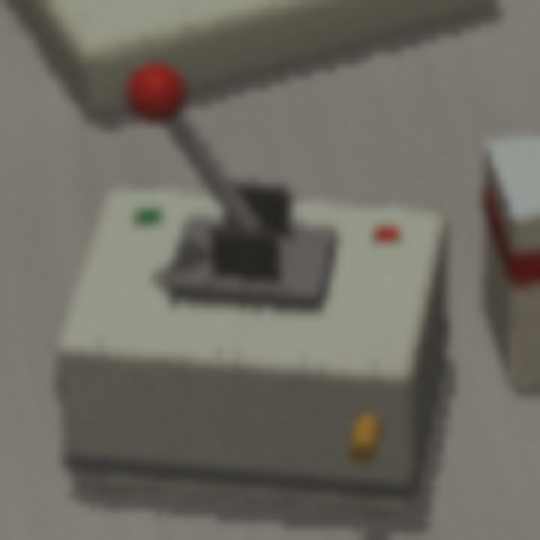

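View pics/c3.png

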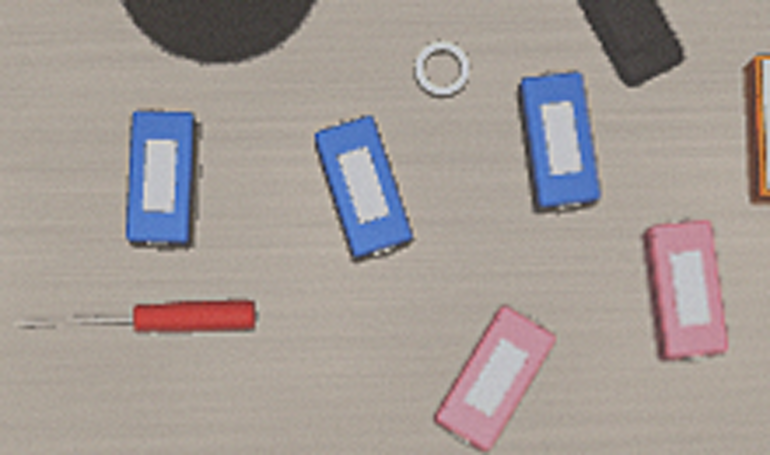

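```bash
python3 - <<'E'
from h import *
im=cv2.imread("pics/top0.png")[:,:,::-1].copy()
for c in blobs(im,(0,0,0),(180,255,75),1500):
    m=cv2.moments(c); p=[m["m10"]/m["m00"],m["m01"]/m["m00"]]; print("dark",np.round(p),np.round(plane("top",p,3)))
tc=np.array([(180,55),(400,120),(295,432),(68,360)])/6-.5+[160,195]
w=plane("top",tc,90);print(w,w.mean(0)); 
e=(w[0]+w[1]-w[2]-w[3]);print("pump yaw",np.arctan2(e[1],e[0]))
sc=np.array([(112,190),(445,212),(408,380),(60,352)])/6-.5+[260,100]
w=plane("side",sc,90);print(w,w.mean(0));e=w[1]+w[2]-w[0]-w[3];print(np.arctan2(e[1],e[0]))
k1=np.array([148,272])/6-.5+[160,195];k2=np.array([157,92])/6-.5+[260,100]
print("knob",tri(k1,k2),plane("top",k1,184),plane("side",k2,184))
for a,b in(((343.3,263.3),(294.3,282.5)),((286,261),(289,227.5)),((400,249.5),(323,343))): print(tri(a,b))
E
```

```text
dark [302. 199.] [[697.   9.   3.]]
dark [161. 139.] [[906. 452.   3.]]
dark [448. 132.] [[ 906. -449.    3.]]
[[666.50620411 329.85700257  90.        ]
 [631.45896722 222.51946408  90.        ]
 [481.85137232 269.93876989  90.        ]
 [518.58867898 379.23948784  90.        ]] [574.60130566 300.3886811   90.        ]
pump yaw -0.3145544877447303
[[518.9537049  372.37497474  90.        ]
 [665.91476452 325.67485784  90.        ]
 [627.65843478 213.39049182  90.        ]
 [482.58222205 261.67513388  90.        ]] [573.77728156 293.27886457  90.        ]
-0.31445687211561446
knob (array([539.57997285, 316.6494007 , 180.86607891]), np.float64(2.766514779714946)) [[540.32715686 315.97026633 184.        ]] [[537.8125223  311.67094915 184.        ]]
(array([ 491.18409137, -110.22733152,   36.08830347]), np.float64(0.24966395305053143))
(array([502.02742629,  56.06441427,  37.18228351]), np.float64(1.142977336839093))
(array([ 526.56263386, -276.23981389,   40.54553485]), np.float64(1.0442451651172415))
```

```bash
cat >> h.py <<'E'
def Rdown(yaw):
    # tool x down, tool z (jaw) horizontal at angle yaw
    x=np.array([0,0,-1.]);z=np.array([np.cos(yaw),np.sin(yaw),0]);y=np.cross(z,x)
    return Rn.from_matrix(np.c_[x,y,z])
def rel(p,R,p0=None,R0=None):
    if p0 is None:p0,R0=pose()
    d=R0.inv().apply(np.array(p)-p0)/10; w=(R0.inv()*R).as_rotvec()
    return d,w
def show(wps,p0=None,R0=None):
    if p0 is None:p0,R0=pose()
    for p,R,c in wps:
        d,w=rel(p,R,p0,R0);print(" ".join(f"{v:.1f}" for v in d)+" "+" ".join(f"{v:.2f}" for v in w)+f" {c};",end=" ")
    print()
E
python3 - <<'E'
from h import *
p,R=pose();print(p);print(R.as_matrix().round(3))
E
```

```text
[ 138.6008546  -608.692438    222.05987073]
[[-0.     0.975  0.222]
 [ 0.002  0.222 -0.975]
 [-1.     0.    -0.002]]
```

```bash
python3 - <<'E'
from h import *
show([([440,-230,260],Rdown(0.1),0)])
E
```

```text
-3.7 37.8 -30.2 -1.45 -0.00 -0.00 0;
```

Call:
{"method": "arm_command", "body": {
  "increments": "-3.7 37.8 -30.2 -1.45 0 0 0; -3.7 37.8 -30.2 -1.45 0 0 0; -3.7 37.8 -30.2 -1.45 0 0 0; -3.7 37.8 -30.2 -1.45 0 0 0; -3.7 37.8 -30.2 -1.45 0 0 0; -3.7 37.8 -30.2 -1.45 0 0 0; -3.7 37.8 -30.2 -1.45 0 0 0; -3.7 37.8 -30.2 -1.45 0 0 0; -3.7 37.8 -30.2 -1.45 0 0 0; -3.7 37.8 -30.2 -1.45 0 0 0"
}}

```text
time_s: 1.1
eef_pos: [441.3, -228.4, 260.1]
orientation: [1.329, 1.57, 1.438]
wrist_force: [-0.1, -0.5, -0.8]
width: -0.001
```

```bash
python3 - <<'E'
from h import *
s=telemetry.get_state();print(s["time_s"],s["joints"].round(2),s["joint_vel"].round(2),s["eef_pos"].round())
p,R=pose();print(R.as_matrix().round(2))
show([([470,335,260],Rdown(1.256),0)])
E
```

```text
1.1 [-0.61  0.03 -0.24  1.3   0.    0.85] [ 0.7   0.1   0.15  0.05 -0.02 -0.27] [ 441. -228.  260.]
[[ 0.   -0.11  0.99]
 [ 0.    0.99  0.11]
 [-1.    0.    0.  ]]
0.0 55.7 9.0 -1.15 0.00 -0.00 0;
```

Call:
{"method": "arm_command", "body": {
  "increments": "0 55.7 9 -1.15 0 0 0; 0 55.7 9 -1.15 0 0 0; 0 55.7 9 -1.15 0 0 0; 0 55.7 9 -1.15 0 0 0; 0 55.7 9 -1.15 0 0 0; 0 55.7 9 -1.15 0 0 0; 0 55.7 9 -1.15 0 0 0; 0 55.7 9 -1.15 0 0 0; 0 55.7 9 -1.15 0 0 0; 0 55.7 9 -1.15 0 0 0; 0 55.7 9 -1.15 0 0 0; 0 55.7 9 -1.15 0 0 0"
}}

```text
time_s: 2.3
eef_pos: [472.1, 336.4, 259.3]
orientation: [0.698, 1.57, 1.955]
wrist_force: [-0.2, -1.3, -0.7]
width: -0.002
```

```bash
python3 - <<'E'
from h import *
for n in("top","side"): cv2.imwrite(f"pics/{n}1.png",get_image(n)[:,:,::-1])
a=cv2.imread("pics/top1.png")[170:300,140:270];b=cv2.imread("pics/side1.png")[40:170,220:350]
cv2.imwrite("pics/d1.png",cv2.resize(np.hstack([a,b]),None,fx=3,fy=3,interpolation=2))
s=telemetry.get_state();print(s["time_s"],s["joints"].round(2),s["eef_pos"].round())
# predicted fingertip px
p,R=pose();tip=p+[0,0,-25]
for n in("top","side"):
    c=camera_info(n);Rc=Rn.from_euler('xyz',c["rotation"]).as_matrix();T=-Rc.T@c["position"]
    print(n,cv2.projectPoints(tip.reshape(1,1,3),cv2.Rodrigues(Rc.T)[0],T,c["intrinsics"],np.array([c["k1"],0,0,0]))[0].ravel())
E
```

```text
2.4 [ 0.5   0.18 -0.07  1.32 -0.    0.82] [472. 334. 259.]
top [171.1823064  262.24966111]
side [257.35251698  96.46023874]
```

View pics/d1.png

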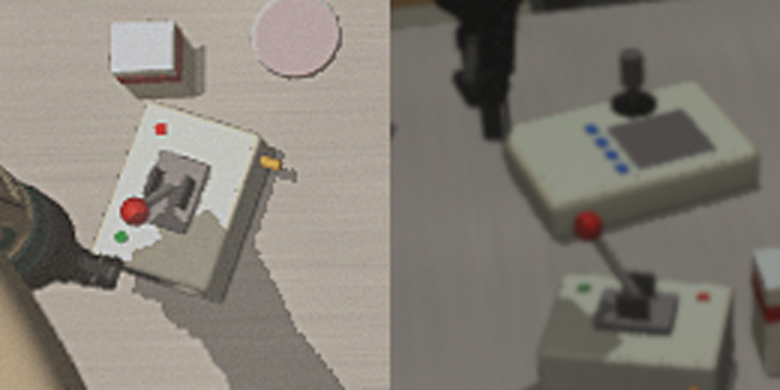

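```bash
python3 - <<'E'
import cv2,numpy as np
a=cv2.imread("pics/top1.png")[230:290,140:200];b=cv2.imread("pics/side1.png")[40:120,220:300]
o=np.hstack([cv2.resize(a,(400,400),interpolation=2),cv2.resize(b,(400,400),interpolation=2)])
cv2.imwrite("pics/d2.png",np.clip(o.astype(float)*1.8,0,255))
E
```

```text
[ WARN:0@0.085] global loadsave.cpp:1063 imwrite_ Unsupported depth image for selected encoder is fallbacked to CV_8U.
```

View pics/d2.png

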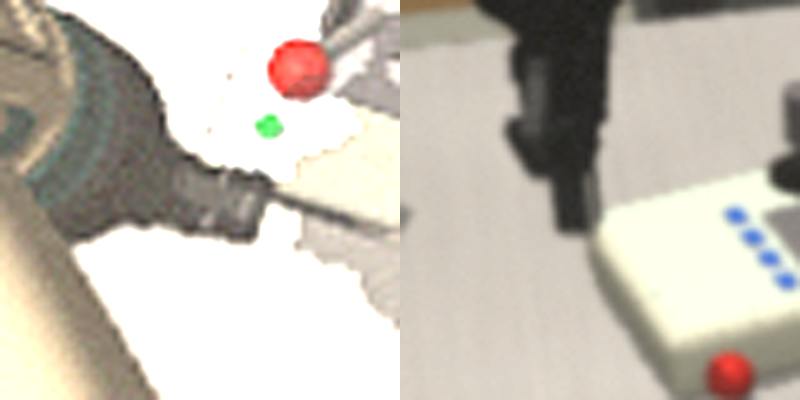

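```bash
python3 - <<'E'
from h import *
for a,b in (((176.8,260.8),(255,86.4)),((174.5,260.8),(255,86.4)),((174.5,261),(256,83))): print(tri(a,b))
print(pose()[0])
print(plane("top",[176,261],234),plane("side",[255,86],234))
E
```

```text
(array([467.85831039, 305.84444685, 281.53084269]), np.float64(1.0008938423438043))
(array([468.37023293, 312.81758847, 277.2619431 ]), np.float64(0.32326468921939605))
(array([468.95562417, 310.25636423, 287.26882251]), np.float64(5.857685485746711))
[471.99395732 333.99627028 259.23847192]
[[475.00415848 321.65012662 234.        ]] [[470.50720337 384.05028511 234.        ]]
```

```bash
python3 - <<'E'
from h import *
show([([486,330,200],Rdown(1.256),0)])
E
```

```text
5.9 -1.5 0.1 0.00 -0.00 -0.00 0;
```

Call:
{"method": "arm_command", "body": {
  "increments": "3 -1.5 0 0 0 0 0; 5.9 -1.5 0 0 0 0 0; 5.9 -1.5 0 0 0 0 0; 5.9 -1.5 0 0 0 0 0"
}}

```text
time_s: 2.8
eef_pos: [486.2, 326.0, 200.9]
orientation: [2.484, 1.568, -2.548]
wrist_force: [0.4, -0.3, 1.0]
width: 0.0
```

```bash
python3 - <<'E'
from h import *
for n in("top","side"): cv2.imwrite(f"pics/{n}2.png",get_image(n)[:,:,::-1])
a=cv2.imread("pics/top2.png")[200:280,140:220];b=cv2.imread("pics/side2.png")[60:140,230:310]
cv2.imwrite("pics/d3.png",np.clip(cv2.resize(np.hstack([a,b]),None,fx=5,fy=5,interpolation=2).astype(float)*1.6,0,255).astype(np.uint8))
p,R=pose();print(p);tip=p+[0,0,-25]
for n in("top","side"):
    c=camera_info(n);Rc=Rn.from_euler('xyz',c["rotation"]).as_matrix();T=-Rc.T@c["position"]
    print(n,cv2.projectPoints(tip.reshape(1,1,3),cv2.Rodrigues(Rc.T)[0],T,c["intrinsics"],np.array([c["k1"],0,0,0]))[0].ravel())
E
```

```text
[487.5969623  327.22960457 202.89884956]
top [180.03648387 259.79315321]
side [265.76584377 115.6861233 ]
```

View pics/d3.png

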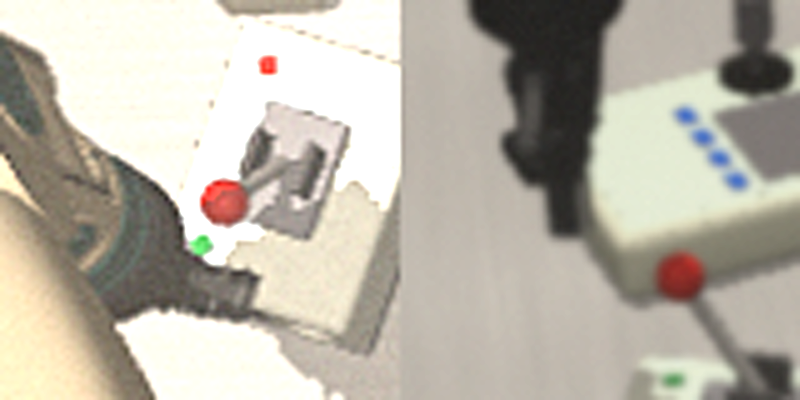

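```bash
python3 - <<'E'
from h import *
print(tri((187,258.4),(264,107)),tri((189,258.4),(264,107)),tri((185,258.4),(264,109)))
print("knob",tri(np.array([223,201])/5-.5+[140,200],np.array([(680-400),275])/5-.5+[230,60]))
s=telemetry.get_state();print(s["joints"].round(3))
E
```

```text
(array([483.34651988, 295.50573441, 226.3797772 ]), np.float64(1.7558255313740345)) (array([482.80066267, 289.21609016, 230.57582147]), np.float64(2.3546610948576157)) (array([484.25068818, 303.60849981, 215.25945824]), np.float64(0.5368549364687095))
knob (array([539.4290209 , 316.44544142, 182.16926759]), np.float64(3.245123758293389))
[ 0.481  0.22  -0.143  1.206 -0.     0.8  ]
```

Call:
{"method": "arm_command", "body": {
  "increments": "2.2 0 0 0 0 0 0; 2.2 -2 0 0 0 0 0; 2.2 -4 0 0 0 0 0; 2.2 -5.5 0 0 0 0 0; 2.2 -7 0 0 0 0 0; 2.2 -8.5 0 0 0 0 0; 2.2 -10 0 0 0 0 0; 2.2 -10.8 0 0 0 0 0; 2.2 -10.8 0 0 0 0 0"
}}

```text
time_s: 3.8
eef_pos: [590.5, 293.7, 179.3]
orientation: [0.948, 1.569, 2.2]
wrist_force: [-0.4, 0.7, 2.5]
width: 0.002
```

```bash
python3 - <<'E'
from h import *
for n in("top","side"): cv2.imwrite(f"pics/{n}3.png",get_image(n)[:,:,::-1])
a=cv2.imread("pics/top3.png")[190:270,150:230];b=cv2.imread("pics/side3.png")[80:160,250:330]
cv2.imwrite("pics/d4.png",np.clip(cv2.resize(np.hstack([a,b]),None,fx=5,fy=5,interpolation=2).astype(float)*1.6,0,255).astype(np.uint8))
print(pose()[0],telemetry.get_state()["wrist_force"])
E
```

```text
[589.74936006 293.59197704 178.53322622] [0.18180822 0.40378019 0.71870432]
```

View pics/d4.png

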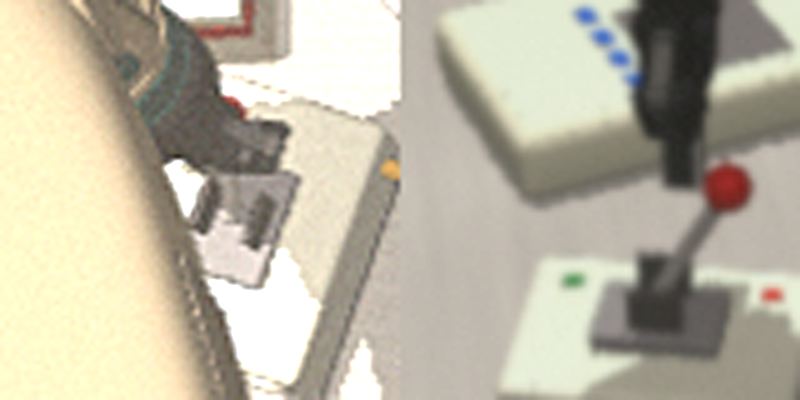

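```bash
python3 - <<'E'
from h import *
show([([502,54,150],Rdown(1.512),1)])
E
```

```text
2.9 0.8 -25.5 -0.26 -0.00 -0.00 1;
```

Call:
{"method": "arm_command", "body": {
  "increments": "-5 0 0 0 0 0 0.3; -9 0 0 0 0 0 0.5; -9 0.8 -5 -0.13 0 0 1; -9 0.8 -10 -0.26 0 0 1; -9 0.8 -15 -0.26 0 0 1; -7 0.8 -20 -0.26 0 0 1; -2 0.8 -25.5 -0.26 0 0 1; 2.9 0.8 -25.5 -0.26 0 0 1; 2.9 0.8 -25.5 -0.26 0 0 1; 2.9 0.8 -25.5 -0.26 0 0 1"
}}

```text
time_s: 4.9
eef_pos: [497.5, 53.1, 145.7]
orientation: [1.67, 1.561, -3.102]
wrist_force: [-0.3, 0.3, 0.8]
width: 0.999
```

```bash
cat > snap.py <<'E'
from h import *
import sys
k,u,v,u2,v2=sys.argv[1],*map(int,sys.argv[2:6])
o=[]
for n,x,y in(("top",u,v),("side",u2,v2)):
    im=get_image(n)[:,:,::-1].copy();cv2.imwrite(f"pics/{n}{k}.png",im)
    x=max(50,min(590,x));y=max(50,min(430,y));o.append(cv2.resize(im[y-50:y+50,x-50:x+50],(400,400),interpolation=2))
cv2.imwrite(f"pics/z{k}.png",np.clip(np.hstack(o).astype(float)*1.5,0,255).astype(np.uint8))
s=telemetry.get_state();print(s["time_s"],s["eef_pos"].round(1),s["joints"].round(2),s["wrist_force"].round(1),s["width"])
p,R=pose();tip=p+R.apply([25,0,0])
for n in("top","side"):
    c=camera_info(n);Rc=Rn.from_euler('xyz',c["rotation"]).as_matrix();T=-Rc.T@c["position"]
    print(n,cv2.projectPoints(tip.reshape(1,1,3),cv2.Rodrigues(Rc.T)[0],T,c["intrinsics"],np.array([c["k1"],0,0,0]))[0].ravel().round(1))
E
python3 snap.py 4 286 250 290 220
```

```text
5.0 [502.   54.1 150. ] [-0.02  0.12 -0.38  1.07 -0.    0.04] [ 0.6 -0.3  1.2] 1.0040119838677273
top [284.  255.6]
side [286.5 202.3]
```

View pics/z4.png

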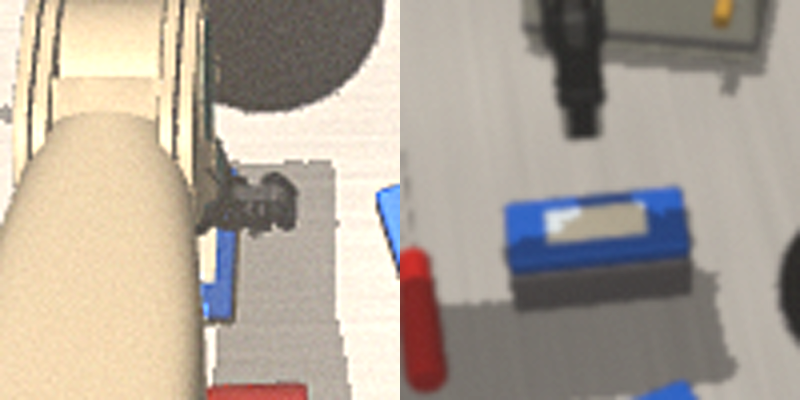

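Call:
{"method": "arm_command", "body": {
  "increments": "4 0 0 0 0 0 1; 7 0 0 0 0 0 1; 9 0 0 0 0 0 1; 9 0 0 0 0 0 1"
}}

```text
time_s: 5.4
eef_pos: [501.4, 54.8, 59.2]
orientation: [1.639, 1.568, -3.13]
wrist_force: [-1.1, 0.3, -1.2]
width: 1.0
```

```bash
python3 snap.py 5 286 250 290 220
```

```text
5.5 [503.9  54.6  61.7] [-0.02  0.21 -0.48  0.87 -0.    0.04] [-0.1 -0.2  0.6] 0.995574509861102
top [286.5 260.2]
side [289.7 228. ]
```

View pics/z5.png

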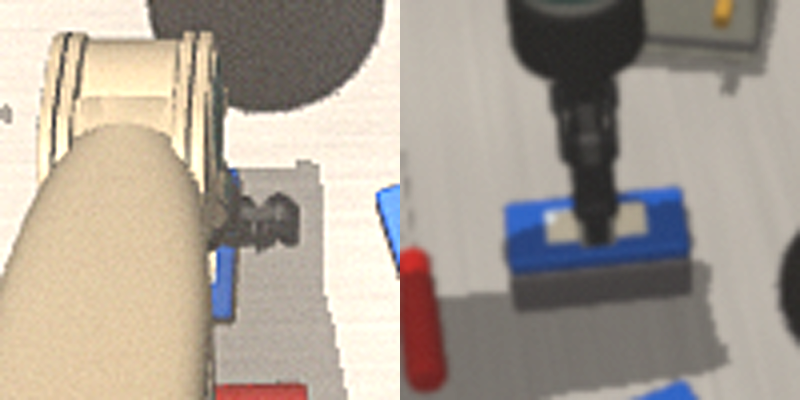

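Call:
{"method": "arm_command", "body": {
  "increments": "1.5 0 0 0 0 0 1; 3 0 0 0 0 0 1; 3 0 0 0 0 0 1"
}}

```text
time_s: 5.8
eef_pos: [502.9, 54.3, 30.9]
orientation: [-1.583, 1.57, -0.07]
wrist_force: [-0.0, 0.1, -0.6]
width: 0.996
```

```bash
python3 snap.py 6 286 250 290 220
```

```text
5.9 [503.8  54.2  31.9] [-0.02  0.25 -0.51  0.81 -0.    0.04] [ 0.1 -0.1  0.7] 1.0013642501398394
top [287.4 261.9]
side [290.4 236.3]
```

View pics/z6.png

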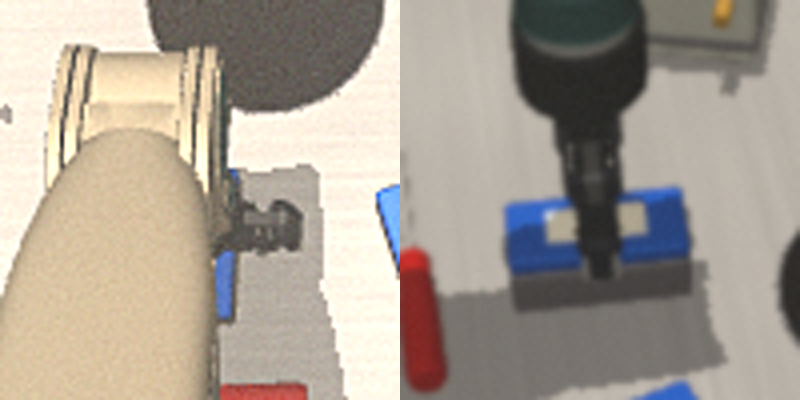

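Call:
{"method": "arm_command", "body": {
  "increments": "0.3 0 0 0 0 0 0; 0.3 0 0 0 0 0 0; 0.3 0 0 0 0 0 0; 0.3 0 0 0 0 0 0; 0.3 0 0 0 0 0 0; 0.3 0 0 0 0 0 0"
}}

```text
time_s: 6.5
eef_pos: [503.3, 54.5, 28.5]
orientation: [-1.049, 1.568, 0.464]
wrist_force: [-0.6, 2.3, 5.0]
width: 0.586
```

```bash
python3 snap.py 7 286 250 290 220
```

```text
6.6 [503.2  54.5  28.4] [-0.02  0.26 -0.51  0.8   0.    0.04] [0.4 1.6 4.5] 0.5878999777083915
top [287.4 262.2]
side [290.2 237.2]
```

View pics/z7.png

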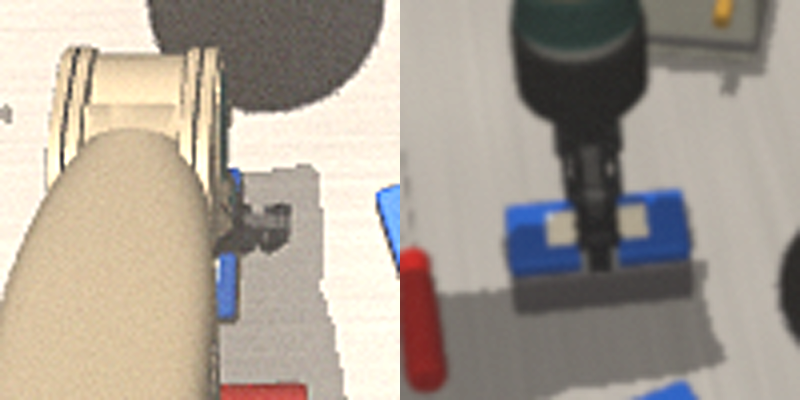

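Call:
{"method": "arm_command", "body": {
  "increments": "-3 0 0 0 0 0 0; -7 0 0 0 0 0 0; -11 0 0 0 0 0 0; -13 0 0 0 0 0 0; -13 0 0 0 0 0 0; -13 0 0 0 0 0 0"
}}

```text
time_s: 7.2
eef_pos: [501.5, 54.0, 156.4]
orientation: [1.743, 1.57, -3.028]
wrist_force: [-0.2, 0.3, -3.4]
width: 0.59
```

```bash
cat > samp.py <<'E'
from h import *
import sys
n=int(sys.argv[1]);A=[]
for i in range(n):
    get_image("side");s=telemetry.get_state()
    R=Rn.from_euler('xyz',s["orientation"]);A.append(np.r_[R.inv().apply(s["ft_torque"]),s["wrist_force"]])
    if n<=12: print(round(s["time_s"],2),"tool-torque",A[-1][:3].round(3),"F",s["wrist_force"].round(1))
A=np.array(A);print("mean",A.mean(0).round(3),"sd",A.std(0).round(3));print(s["eef_pos"].round(1),"tiltdir",R.as_matrix()[:,0].round(3),"w",round(s["width"],3))
E
python3 snap.py 8 286 250 290 200; python3 samp.py 6
```

```text
7.3 [500.   54.1 154.8] [-0.02  0.11 -0.38  1.09 -0.    0.04] [-0.1 -0.5 -2.6] 0.588980972400332
top [283.9 256. ]
side [285.5 201. ]
7.35 tool-torque [-0.023 -0.009 -0.057] F [ 0.1 -0.7 -2.9]
7.4 tool-torque [-0.009  0.036  0.019] F [ 0.9  0.1 -2.2]
7.45 tool-torque [ 0.002 -0.043 -0.001] F [ 0.8  0.7 -2.2]
7.5 tool-torque [-0.019 -0.014  0.03 ] F [ 0.2  0.7 -2. ]
7.55 tool-torque [-0.039 -0.024  0.005] F [-0.2  0.5 -2.3]
7.6 tool-torque [-0.008 -0.03  -0.004] F [-0.4  1.1 -3.1]
mean [-1.600e-02 -1.400e-02 -1.000e-03  2.190e-01  3.920e-01 -2.454e+00] sd [0.013 0.025 0.027 0.47  0.568 0.408]
[501.5  54.1 156.2] tiltdir [-0.002  0.    -1.   ] w 0.588
```

View pics/z8.png

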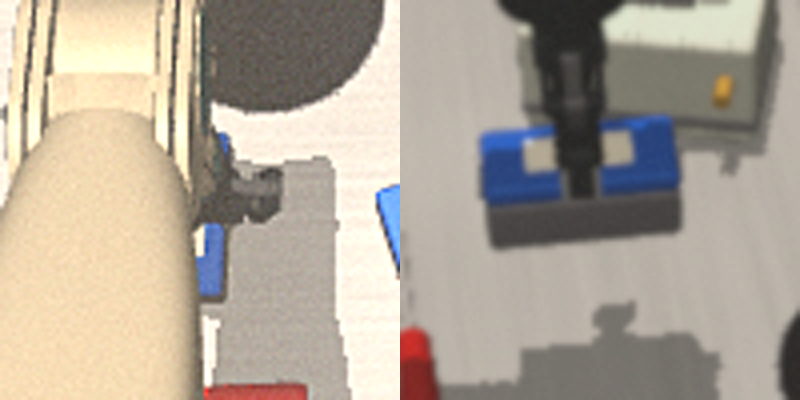

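Call:
{"method": "arm_command", "body": {
  "increments": "0 0 0 0 0 0.15 0; 0 0 0 0 0 0.3 0; 0 0 0 0 0 0.4 0; 0 0 0 0 0 0.4 0; 0 0 0 0 0 0.4 0"
}}

```text
time_s: 8.1
eef_pos: [502.5, 54.0, 156.1]
orientation: [1.571, 1.171, 3.084]
wrist_force: [-0.1, -0.5, -1.8]
width: 0.585
```

```bash
python3 samp.py 10
```

```text
8.15 tool-torque [-0.008  0.013 -0.61 ] F [ 0.2  0.3 -2.9]
8.2 tool-torque [-0.055 -0.007 -0.624] F [ 0.9 -0.8 -3.4]
8.25 tool-torque [-0.021  0.068 -0.635] F [-0.4  0.4 -3.9]
8.3 tool-torque [ 0.046 -0.036 -0.617] F [ 0.4  0.3 -2.8]
8.35 tool-torque [ 0.015  0.001 -0.672] F [-0.4 -0.2 -2.8]
8.4 tool-torque [-0.021  0.02  -0.63 ] F [-0.1  0.1 -1.8]
8.45 tool-torque [-0.024  0.048 -0.649] F [ 0.8  0.1 -2.4]
8.5 tool-torque [ 0.01   0.009 -0.611] F [ 0.1  0.2 -3.3]
8.55 tool-torque [-0.027  0.05  -0.594] F [ 0.   0.6 -2.7]
8.6 tool-torque [ 0.008  0.022 -0.696] F [-0.9  0.2 -3. ]
mean [-0.008  0.019 -0.634  0.058  0.106 -2.889] sd [0.027 0.029 0.029 0.536 0.369 0.55 ]
[501.9  54.1 157.6] tiltdir [-0.388  0.022 -0.921] w 0.588
```

Call:
{"method": "arm_command", "body": {
  "increments": "0 0 0 0 0 -0.15 0; 0 0 0 0 0 -0.3 0; 0 0 0 0 0 -0.45 0; 0 0 0 0 0 -0.6 0; 0 0 0 0 0 -0.75 0; 0 0 0 0 0 -0.8 0; 0 0 0 0 0 -0.8 0"
}}

```text
time_s: 9.3
eef_pos: [496.7, 54.4, 154.4]
orientation: [-1.571, 1.177, -0.058]
wrist_force: [-0.1, 1.0, -2.9]
width: 0.587
```

```bash
python3 samp.py 10
```

```text
9.35 tool-torque [ 0.024 -0.017  0.589] F [ 0.4 -0.8 -3.1]
9.4 tool-torque [ 0.021 -0.005  0.547] F [ 0.9  0.3 -1.9]
9.45 tool-torque [0.003 0.023 0.579] F [ 0.2 -0.2 -2.3]
9.5 tool-torque [0.033 0.002 0.596] F [ 0.2 -0.2 -2.3]
9.55 tool-torque [-0.031 -0.038  0.588] F [ 0.9 -0.5 -3.1]
9.6 tool-torque [-0.041  0.011  0.654] F [ 0.6 -0.4 -2.7]
9.65 tool-torque [0.003 0.03  0.601] F [-0.1 -0.5 -2.6]
9.7 tool-torque [ 0.009 -0.018  0.679] F [ 0.2 -0.6 -2.4]
9.75 tool-torque [-0.052  0.045  0.627] F [ 0.1 -0.6 -3.4]
9.8 tool-torque [ 0.029 -0.018  0.586] F [-0.1 -0.6 -2.4]
mean [-0.000e+00  2.000e-03  6.050e-01  3.330e-01 -4.090e-01 -2.616e+00] sd [0.029 0.024 0.037 0.355 0.285 0.442]
[502.7  54.  157.2] tiltdir [ 0.388 -0.022 -0.921] w 0.584
```

Call:
{"method": "arm_command", "body": {
  "increments": "0 0 0 0 0 0.12 0; 0 0 0 0 0 0.24 0; 0 0 0 0 0 0.35 0; 0 0 0 0 0 0.36 0; 0 0 0 0 0 0.36 0"
}}

```text
time_s: 10.3
eef_pos: [503.2, 54.0, 156.8]
orientation: [-1.571, 1.53, -0.059]
wrist_force: [-0.6, -0.1, -3.0]
width: 0.591
```

```bash
python3 samp.py 15
```

```text
mean [-0.003 -0.006  0.07  -0.062 -0.052 -2.793] sd [0.032 0.026 0.033 0.55  0.366 0.512]
[502.1  54.1 157.2] tiltdir [ 0.04  -0.002 -0.999] w 0.586
```

Call:
{"method": "arm_command", "body": {
  "increments": "0 0 0 0 0 0.15 0; 0 0 0 0 0 0.3 0; 0 0 0 0 0 0.4 0; 0 0 0 0 0 0.4 0; 0 0 0 0 0 0.4 0; 0 0 0 0 0 0.3 0; 0 0 0 0 0 0.18 0; 0 0 0 0 0 0.1 0; 0 0 0 0 0 0.08 0; 0 0 0 0 0 0.08 0"
}}

```text
time_s: 12.05
eef_pos: [500.3, 54.3, 158.1]
orientation: [1.57, 1.532, 3.083]
wrist_force: [0.4, -0.1, -2.9]
width: 0.587
```

```bash
python3 samp.py 15
```

```text
mean [-0.007  0.017 -0.082  0.187  0.195 -3.038] sd [0.025 0.024 0.03  0.36  0.499 0.301]
[502.1  54.1 157. ] tiltdir [-0.04   0.002 -0.999] w 0.586
```

Call:
{"method": "arm_command", "body": {
  "increments": "4 -0.2 0 0 0 -0.04 0; 8 -0.3 0 0 0 -0.04 0; 10.5 -0.4 0 0 0 -0.04 0; 11.8 -0.5 0 0 0 -0.04 0; 12.5 -0.5 0 0 0 -0.04 0; 12.8 -0.5 0 0 0 -0.04 0; 12.8 -0.5 0 0 0 -0.04 0; 12.8 -0.5 0 0 0 -0.04 0"
}}

```text
time_s: 13.6
eef_pos: [503.4, 54.1, 30.3]
orientation: [-1.53, 1.568, -0.017]
wrist_force: [-1.0, 0.8, -3.1]
width: 0.585
```

```bash
python3 snap.py 9 286 250 290 220
```

```text
13.7 [503.2  54.   30.2] [-0.02  0.25 -0.51  0.8   0.    0.04] [ 0.1 -0.1 -3.4] 0.584746238670091
top [287.6 262.1]
side [290.2 236.9]
```

View pics/z9.png

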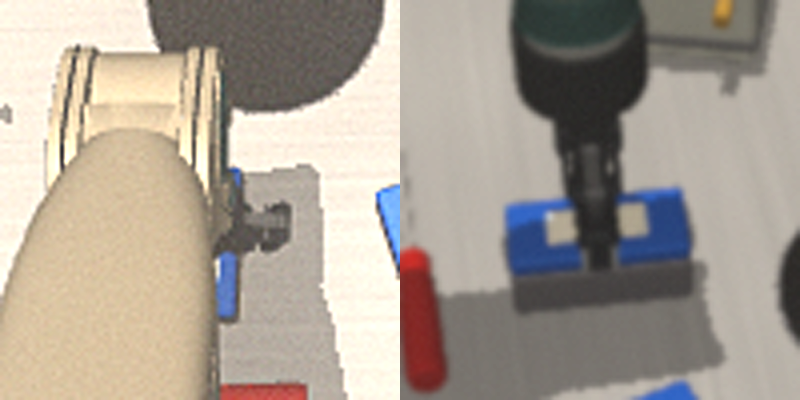

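Call:
{"method": "arm_command", "body": {
  "increments": "0.2 0 0 0 0 0 0; 0.2 0 0 0 0 0 0.7; 0.2 0 0 0 0 0 1; 0.2 0 0 0 0 0 1; 0.2 0 0 0 0 0 1; -3 0 0 0 0 0 1; -7 0 0 0 0 0 1; -11 0 0 0 0 0 1; -11 0 0 0 0 0 1; -11 0 0 0 0 0 1"
}}

```text
time_s: 14.7
eef_pos: [503.1, 54.1, 140.3]
orientation: [-1.528, 1.568, -0.014]
wrist_force: [0.0, 0.0, 0.9]
width: 1.0
```

```bash
python3 - <<'E'
from h import *
print(telemetry.get_state()["wrist_force"].round(1),pose()[0].round(1))
show([([491,-112,120],Rdown(1.865),1)])
E
```

```text
[0.  0.  0.9] [503.1  54.1 140.3]
2.0 0.3 -16.7 -0.35 -0.00 0.00 1;
```

Call:
{"method": "arm_command", "body": {
  "increments": "0 0.1 -5 -0.12 0 0 1; 0 0.2 -10 -0.24 0 0 1; 0 0.3 -14 -0.35 0 0 1; 0.5 0.3 -16.7 -0.35 0 0 1; 2 0.3 -16.7 -0.35 0 0 1; 5 0.3 -16.7 -0.35 0 0 1; 8 0.3 -16.7 -0.35 0 0 1; 9 0.3 -16.7 -0.35 0 0 1; 9 0.3 -16.7 -0.35 0 0 1"
}}

```text
time_s: 15.6
eef_pos: [486.3, -111.4, 46.2]
orientation: [0.928, 1.564, 2.791]
wrist_force: [0.1, 0.3, -0.0]
width: 1.003
```

```bash
python3 snap.py a 344 255 295 275
```

```text
15.7 [ 489.4 -112.4   49.1] [-0.35  0.22 -0.5   0.85  0.   -0.65] [-0.1 -0.2  0.4] 1.0012386839713816
top [344.  264.5]
side [293.9 286.6]
```

View pics/za.png

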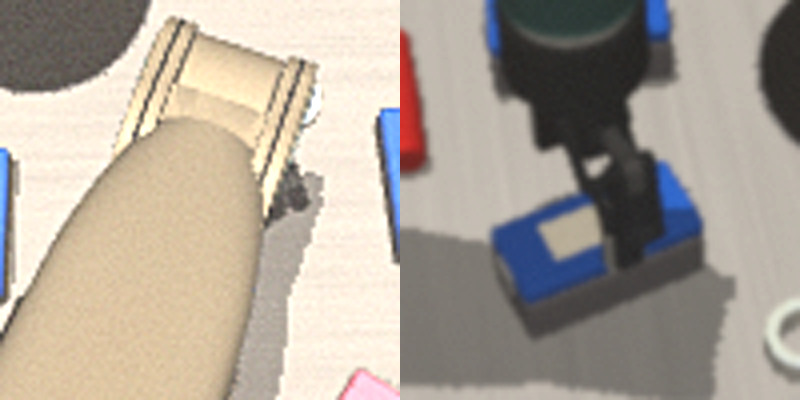

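View pics/topa.png

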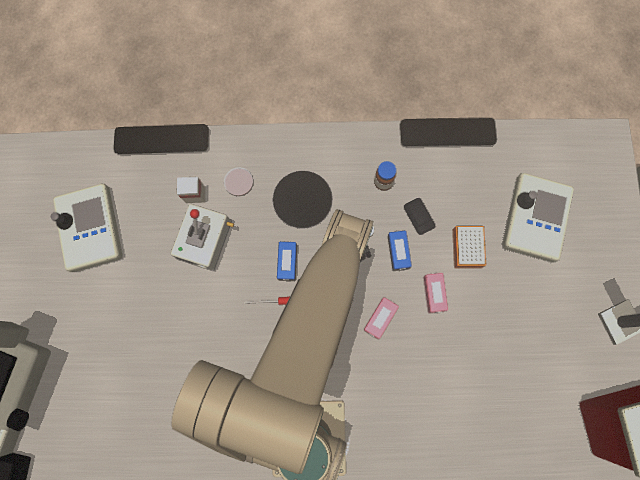

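Toggle is at the red stop and case 1 is back in place at (287,261). The fingers straddle case 2, so I'll grip it.

Call:
{"method": "arm_command", "body": {
  "increments": "1.2 0 0 0 0 0 1; 2 0 0 0 0 0 1; 2.1 0 0 0 0 0 0; 2.1 0 0 0 0 0 0; 2.1 0 0 0 0 0 0; 2.1 0 0 0 0 0 0; 2.1 0 0 0 0 0 0; 2.1 0 0 0 0 0 0"
}}

```text
time_s: 16.5
eef_pos: [489.9, -112.6, 28.5]
orientation: [-2.092, 1.57, -0.229]
wrist_force: [0.3, 0.6, 2.9]
width: 0.584
```

Call:
{"method": "arm_command", "body": {
  "increments": "-3 0 0 0 0 0 0; -7 0 0 0 0 0 0; -11 0 0 0 0 0 0; -13 0 0 0 0 0.1 0; -13 0 0 0 0 0.25 0; -13 0 0 0 0 0.4 0; -13 0 0 0 0 0.4 0; -13 0 0 0 0 0.4 0; -13 0 0 0 0 0.4 0"
}}

```text
time_s: 17.4
eef_pos: [488.3, -112.4, 158.1]
orientation: [1.57, 1.171, -2.85]
wrist_force: [0.7, 0.4, -2.4]
width: 0.59
```

```bash
python3 snap.py b 344 250 290 245;python3 samp.py 10
```

```text
17.5 [ 488.3 -112.6  159.1] [-0.24  0.36 -0.11  1.44 -0.2  -0.49] [ 0.2 -0.1 -2.7] 0.5872102923029432
top [346.1 261.8]
side [286.2 256.5]
17.55 tool-torque [ 0.005 -0.03  -0.656] F [ 0.2  0.6 -2.2]
17.6 tool-torque [ 0.049 -0.002 -0.614] F [ 0.1  0.4 -3.7]
17.65 tool-torque [-0.005 -0.001 -0.636] F [ 0.   0.2 -3.2]
17.7 tool-torque [ 0.008 -0.026 -0.679] F [-0.  -0.8 -2.8]
17.75 tool-torque [-0.003 -0.032 -0.645] F [ 0.3 -0.5 -3.2]
17.8 tool-torque [ 0.018  0.012 -0.583] F [ 0.   0.5 -3.2]
17.85 tool-torque [-0.014  0.018 -0.606] F [-0.6  0.4 -2.9]
17.9 tool-torque [-0.01  -0.075 -0.616] F [ 0.4 -0.2 -2.4]
17.95 tool-torque [ 0.03   0.034 -0.611] F [ 0.7 -0.4 -3. ]
18.0 tool-torque [ 0.028  0.    -0.611] F [-0.1  1.  -2.9]
mean [ 0.01  -0.01  -0.626  0.107  0.11  -2.951] sd [0.019 0.03  0.027 0.319 0.539 0.412]
[ 489.3 -112.5  158.1] tiltdir [-0.373 -0.112 -0.921] w 0.585
```

View pics/zb.png

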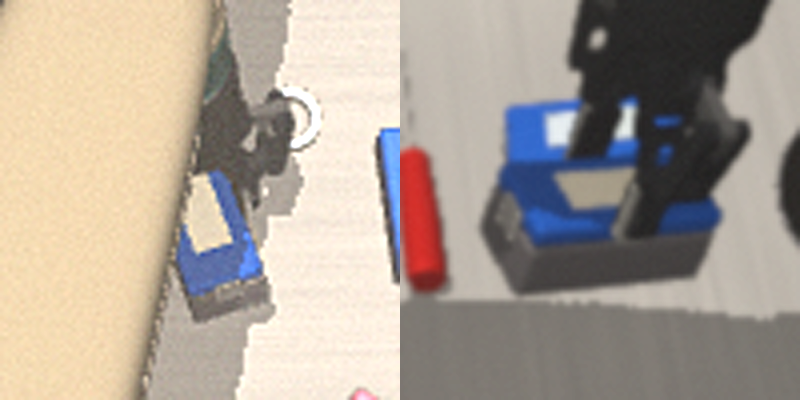

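Call:
{"method": "arm_command", "body": {
  "increments": "0 0 0 0 0 -0.12 0; 0 0 0 0 0 -0.24 0; 0 0 0 0 0 -0.35 0; 0 0 0 0 0 -0.36 0; 0 0 0 0 0 -0.36 0"
}}

```text
time_s: 18.5
eef_pos: [488.4, -112.6, 158.2]
orientation: [1.572, 1.529, -2.849]
wrist_force: [0.8, -0.2, -3.1]
width: 0.583
```

```bash
python3 samp.py 15
```

```text
mean [-0.003 -0.003 -0.068  0.049 -0.096 -2.56 ] sd [0.033 0.036 0.034 0.459 0.556 0.434]
[ 489.3 -112.4  158. ] tiltdir [-0.038 -0.012 -0.999] w 0.583
```

Call:
{"method": "arm_command", "body": {
  "increments": "0 0 0 0 0 -0.15 0; 0 0 0 0 0 -0.3 0; 0 0 0 0 0 -0.44 0; 0 0 0 0 0 -0.44 0; 0 0 0 0 0 -0.44 0; 0 0 0 0 0 -0.44 0; 0 0 0 0 0 -0.44 0"
}}

```text
time_s: 19.95
eef_pos: [491.8, -113.3, 159.8]
orientation: [-1.577, 1.17, 0.288]
wrist_force: [-0.2, 0.1, -2.2]
width: 0.588
```

```bash
python3 samp.py 11
```

```text
20.0 tool-torque [ 0.016 -0.01   0.608] F [ 0.2 -0.5 -2.8]
20.05 tool-torque [-0.004 -0.019  0.612] F [-0.5 -0.7 -1.8]
20.1 tool-torque [ 0.02  -0.04   0.659] F [ 0.3  0.1 -3.1]
20.15 tool-torque [-0.03   0.019  0.649] F [-0.  -0.6 -2.7]
20.2 tool-torque [-0.009 -0.084  0.69 ] F [ 1.   0.5 -3.2]
20.25 tool-torque [-0.039  0.028  0.618] F [-0.9  0.6 -1.6]
20.3 tool-torque [ 0.024 -0.039  0.58 ] F [ 0.8 -0.4 -2.3]
20.35 tool-torque [-0.008  0.041  0.651] F [-0.3  0.1 -2.5]
20.4 tool-torque [ 0.011 -0.015  0.637] F [ 0.3  0.3 -2.5]
20.45 tool-torque [ 0.01  -0.032  0.639] F [-0.6 -0.  -1.8]
20.5 tool-torque [0.071 0.018 0.634] F [ 0.1 -0.2 -2.3]
mean [ 0.006 -0.012  0.634  0.024 -0.084 -2.426] sd [0.028 0.035 0.028 0.546 0.41  0.496]
[ 489.2 -112.4  157.9] tiltdir [ 0.373  0.112 -0.921] w 0.587
```

Call:
{"method": "arm_command", "body": {
  "increments": "0 0 0 0 0 0.12 0; 0 0 0 0 0 0.24 0; 0 0 0 0 0 0.35 0; 0 0 0 0 0 0.36 0; 0 0 0 0 0 0.36 0"
}}

```text
time_s: 21.0
eef_pos: [490.0, -112.1, 157.8]
orientation: [-1.557, 1.529, 0.307]
wrist_force: [-0.8, 0.7, -3.5]
width: 0.591
```

```bash
python3 samp.py 15
```

```text
mean [ 0.022 -0.008  0.072 -0.138 -0.067 -2.782] sd [0.026 0.018 0.029 0.464 0.311 0.361]
[ 489.3 -112.5  158.1] tiltdir [ 0.038  0.012 -0.999] w 0.593
```

Case 2 is quiet too, so back to its place.

Call:
{"method": "arm_command", "body": {
  "increments": "4 0.2 0 0 0 0.04 0; 8 0.3 0 0 0 0.04 0; 10.5 0.4 0 0 0 0.04 0; 12 0.5 0 0 0 0.04 0; 12.7 0.5 0 0 0 0.04 0; 13 0.5 0 0 0 0.04 0; 13 0.5 0 0 0 0.04 0; 13 0.5 0 0 0 0.04 0"
}}

```text
time_s: 22.55
eef_pos: [490.8, -112.8, 28.9]
orientation: [-2.176, 1.568, -0.313]
wrist_force: [-0.6, -0.3, -2.8]
width: 0.586
```

```bash
python3 - <<'E'
from h import *
print(telemetry.get_state()["wrist_force"].round(1),pose()[0].round(1))
E
```

```text
[-0.6 -0.3 -2.8] [ 490.8 -112.8   28.9]
```

Call:
{"method": "arm_command", "body": {
  "increments": "0.1 0 0 0 0 0 0; 0.1 0 0 0 0 0 0.7; 0.1 0 0 0 0 0 1; 0.1 0 0 0 0 0 1; 0.1 0 0 0 0 0 1; -3 0 0 0 0 0 1; -7 0 0 0 0 0 1; -11 0 0 0 0 0 1; -11 0 0 0 0 0 1; -11 0 0 0 0 0 1"
}}

```text
time_s: 23.55
eef_pos: [490.6, -112.8, 139.2]
orientation: [-2.213, 1.568, -0.35]
wrist_force: [-1.2, -0.7, -0.3]
width: 0.999
```

```bash
python3 - <<'E'
from h import *
print(telemetry.get_state()["wrist_force"].round(1),pose()[0].round(1))
show([([526,-277,50],Rdown(1.67),1)])
E
```

```text
[-1.2 -0.7 -0.3] [ 490.6 -112.8  139.2]
8.9 1.4 -16.7 0.19 -0.00 0.00 1;
```

Call:
{"method": "arm_command", "body": {
  "increments": "0 0.5 -5 0.1 0 0 1; 0 1 -10 0.19 0 0 1; 0 1.4 -14 0.19 0 0 1; 0.5 1.4 -16.7 0.19 0 0 1; 2 1.4 -16.7 0.19 0 0 1; 5 1.4 -16.7 0.19 0 0 1; 8 1.4 -16.7 0.19 0 0 1; 8.9 1.4 -16.7 0.19 0 0 1; 8.9 1.4 -16.7 0.19 0 0 1"
}}

```text
time_s: 24.45
eef_pos: [521.4, -273.9, 45.7]
orientation: [0.857, 1.564, 2.531]
wrist_force: [-0.5, -0.8, -0.7]
width: 1.003
```

```bash
python3 snap.py c 400 250 325 335
```

```text
24.55 [ 524.2 -275.9   49.1] [-0.59  0.36 -0.3   0.91  0.   -0.7 ] [ 1.3 -0.5  0.4] 0.9988478642518589
top [399.2 251.5]
side [322.2 347.1]
```

View pics/zc.png

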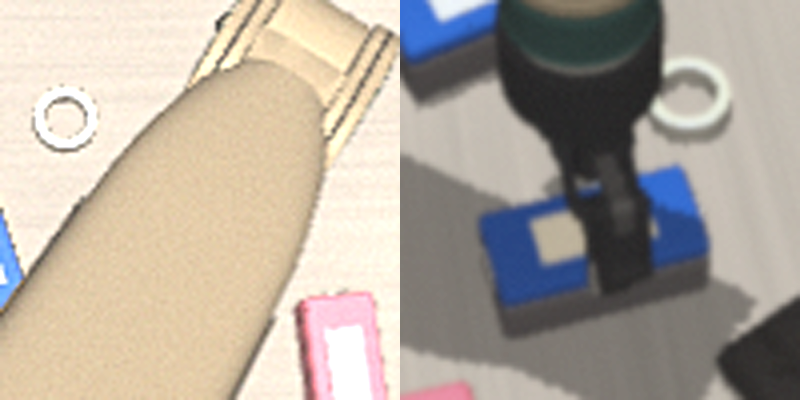

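View pics/sidec.png

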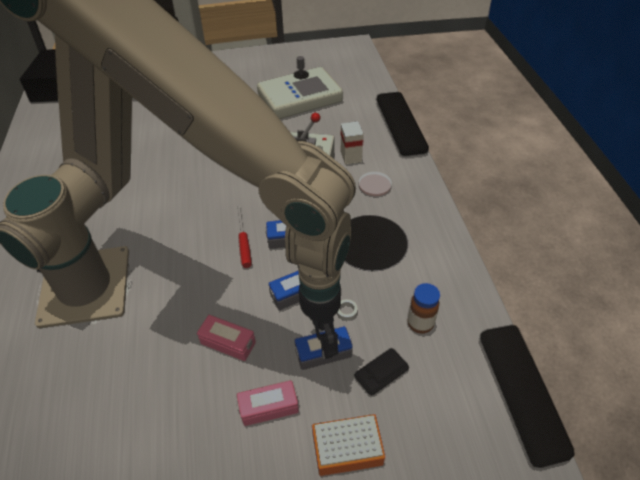

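Call:
{"method": "arm_command", "body": {
  "increments": "1.2 0 0 0 0 0 1; 2 0 0 0 0 0 1; 2.1 0 0 0 0 0 0; 2.1 0 0 0 0 0 0; 2.1 0 0 0 0 0 0; 2.1 0 0 0 0 0 0; 2.1 0 0 0 0 0 0; 2.1 0 0 0 0 0 0"
}}

```text
time_s: 25.35
eef_pos: [524.6, -276.6, 28.5]
orientation: [-2.004, 1.57, -0.331]
wrist_force: [-0.6, 1.0, 2.9]
width: 0.59
```

Call:
{"method": "arm_command", "body": {
  "increments": "-3 0 0 0 0 0 0; -7 0 0 0 0 0 0; -11 0 0 0 0 0 0; -13 0 0 0 0 0.1 0; -13 0 0 0 0 0.25 0; -13 0 0 0 0 0.4 0; -13 0 0 0 0 0.4 0; -13 0 0 0 0 0.4 0; -13 0 0 0 0 0.4 0"
}}

```text
time_s: 26.25
eef_pos: [523.3, -276.2, 157.9]
orientation: [1.57, 1.171, -3.04]
wrist_force: [0.3, 0.4, -4.3]
width: 0.59
```

```bash
python3 samp.py 10
```

```text
26.3 tool-torque [ 0.042 -0.003 -0.653] F [ 0.  -0.7 -3.9]
26.35 tool-torque [-0.032 -0.038 -0.664] F [ 0.6 -0.4 -3.9]
26.4 tool-torque [ 0.022  0.009 -0.688] F [ 0.4  0.3 -4.7]
26.45 tool-torque [-0.008 -0.007 -0.63 ] F [-0.1  0.2 -4.6]
26.5 tool-torque [ 0.057  0.084 -0.702] F [-1.  -0.3 -3.6]
26.55 tool-torque [ 0.016 -0.041 -0.728] F [-1.  -0.2 -3.4]
26.6 tool-torque [-0.034 -0.006 -0.658] F [-0.6  1.3 -3.3]
26.65 tool-torque [-0.034 -0.018 -0.687] F [-0.6 -0.9 -3.5]
26.7 tool-torque [ 0.038 -0.003 -0.672] F [-0.7 -0.1 -4.2]
26.75 tool-torque [ 0.046 -0.04  -0.726] F [ 0.3  0.9 -4.1]
mean [ 0.011 -0.006 -0.681 -0.278  0.017 -3.926] sd [0.034 0.035 0.03  0.557 0.637 0.459]
[ 524.1 -276.4  158.3] tiltdir [-0.387 -0.04  -0.921] w 0.587
```

Call:
{"method": "arm_command", "body": {
  "increments": "0 0 0 0 0 -0.12 0; 0 0 0 0 0 -0.24 0; 0 0 0 0 0 -0.35 0; 0 0 0 0 0 -0.36 0; 0 0 0 0 0 -0.36 0"
}}

```text
time_s: 27.25
eef_pos: [523.1, -276.3, 158.2]
orientation: [1.569, 1.529, -3.042]
wrist_force: [0.3, 0.1, -4.2]
width: 0.587
```

```bash
python3 samp.py 15
```

```text
mean [ 1.000e-03 -6.000e-03 -3.300e-02  1.010e-01  1.900e-02 -4.311e+00] sd [0.026 0.027 0.029 0.567 0.619 0.478]
[ 524.2 -276.3  157.9] tiltdir [-0.04  -0.004 -0.999] w 0.588
```

Call:
{"method": "arm_command", "body": {
  "increments": "0 0 0 0 0 -0.15 0; 0 0 0 0 0 -0.3 0; 0 0 0 0 0 -0.44 0; 0 0 0 0 0 -0.44 0; 0 0 0 0 0 -0.44 0; 0 0 0 0 0 -0.44 0; 0 0 0 0 0 -0.44 0"
}}

```text
time_s: 28.7
eef_pos: [526.7, -277.8, 159.8]
orientation: [-1.578, 1.169, 0.097]
wrist_force: [-0.9, -0.9, -4.6]
width: 0.587
```

```bash
python3 samp.py 11
```

```text
28.75 tool-torque [0.019 0.032 0.707] F [ 0.9  0.6 -4.8]
28.8 tool-torque [ 0.002 -0.01   0.762] F [ 0.3  0.1 -3.6]
28.85 tool-torque [-0.049 -0.023  0.698] F [ 0.6 -0.4 -4.3]
28.9 tool-torque [0.045 0.    0.798] F [-0.5  0.5 -3.8]
28.95 tool-torque [-0.046 -0.017  0.677] F [-0.4  0.1 -4.5]
29.0 tool-torque [-0.002 -0.021  0.725] F [ 0.4 -0.8 -3.7]
29.05 tool-torque [-0.008 -0.067  0.753] F [-1.  -0.2 -3.4]
29.1 tool-torque [0.026 0.04  0.78 ] F [-0.  -0.  -3.5]
29.15 tool-torque [-0.007 -0.03   0.704] F [-0.2  0.3 -3.3]
29.2 tool-torque [-0.003  0.038  0.694] F [-0.4  0.1 -4. ]
29.25 tool-torque [0.02  0.006 0.671] F [-0.2 -0.4 -5.4]
mean [-0.    -0.005  0.724 -0.054 -0.014 -4.03 ] sd [0.027 0.031 0.041 0.529 0.401 0.625]
[ 524.1 -276.3  157.8] tiltdir [ 0.387  0.04  -0.921] w 0.589
```

Call:
{"method": "arm_command", "body": {
  "increments": "0 0 0 0 0 0.12 0; 0 0 0 0 0 0.24 0; 0 0 0 0 0 0.35 0; 0 0 0 0 0 0.36 0; 0 0 0 0 0 0.36 0"
}}

```text
time_s: 29.75
eef_pos: [525.2, -276.2, 157.7]
orientation: [-1.561, 1.529, 0.113]
wrist_force: [-0.7, -0.8, -3.8]
width: 0.591
```

```bash
python3 samp.py 15
```

```text
mean [ 1.000e-03 -1.000e-03  5.200e-02 -2.330e-01  2.490e-01 -4.084e+00] sd [0.03  0.023 0.035 0.393 0.45  0.479]
[ 524.2 -276.4  157.9] tiltdir [ 0.04   0.004 -0.999] w 0.587
```

Case 3 shows the ball: the ±0.04 rad moment swing is 0.085, against 0.15 and 0.14 for the other two and about 0.07 predicted with a ball. It is also the heaviest. One brisk shake, then to the mat.

Call:
{"method": "arm_command", "body": {
  "increments": "-4 0 0 0 0 0.04 0; -4 3 0 0 0 0.04 0; -4 -2 0 0 0 0.04 0; -4 2.5 0 0 0 0.04 0; -4 -2 0 0 0 0.04 0; -4 0 0 0 0 0.04 0; -4 0 0 0 0 0.04 0; -4 0 0 0 0 0.04 0; -4 0 0 0 0 0.04 0"
}}

```text
time_s: 31.4
eef_pos: [523.6, -277.0, 199.1]
orientation: [-2.172, 1.568, -0.5]
wrist_force: [-0.1, 0.3, -3.8]
width: 0.585
```

```bash
python3 samp.py 3; python3 - <<'E'
from h import *
show([([696,5,195],Rdown(1.67),0)])
E
```

```text
31.45 tool-torque [0.041 0.002 0.095] F [-0.5 -0.7 -3.2]
31.5 tool-torque [ 0.032 -0.007  0.026] F [ 0.4  0.3 -3.8]
31.55 tool-torque [-0.058 -0.01   0.006] F [-0.1  0.3 -3.3]
mean [ 0.005 -0.005  0.042 -0.047 -0.023 -3.422] sd [0.045 0.005 0.038 0.37  0.466 0.272]
[ 523.3 -276.8  198.9] tiltdir [ 0.002 -0.001 -1.   ] w 0.583
0.4 -20.1 26.3 0.00 -0.00 0.00 0;
```

Call:
{"method": "arm_command", "body": {
  "increments": "0.2 -2 2.6 0 0 0 0; 0.2 -4.5 6 0 0 0 0; 0.2 -7 9.5 0 0 0 0; 0.2 -9.5 12.5 0 0 0 0; 0.2 -12 16 0 0 0 0; 0.3 -14.5 19 0 0 0 0; 0.4 -17 22.5 0 0 0 0; 0.4 -19 25 0 0 0 0; 0.4 -20.1 26.3 0 0 0 0; 0.4 -20.1 26.3 0 0 0 0; 0.4 -20.1 26.3 0 0 0 0; 0.4 -20.1 26.3 0 0 0 0"
}}

```text
time_s: 32.75
eef_pos: [695.1, 4.4, 193.9]
orientation: [2.205, 1.57, -2.406]
wrist_force: [0.0, -0.7, -4.1]
width: 0.582
```

Call:
{"method": "arm_command", "body": {
  "increments": "0 0 0 0 0 0 0; 0 0 0 0 0 0 0; 0 0 0 0 0 0 0; 0 0 0 0 0 0 0; 0 0 0 0 0 0 0; 0 0 0 0 0 0 0; 0 0 0 0 0 0 0; 0 0 0 0 0 0 0; 0 0 0 0 0 0 0; 0 0 0 0 0 0 0"
}}

```text
time_s: 33.75
eef_pos: [695.7, 5.7, 193.9]
orientation: [1.713, 1.571, -2.897]
wrist_force: [0.5, -0.5, -3.5]
width: 0.587
```

```bash
python3 snap.py e 310 220 365 200; python3 samp.py 3; python3 - <<'E'
from h import *
s=telemetry.get_state();print(s["joint_vel"].round(3))
for n in("top","side"):
    im=cv2.imread(f"pics/{n}e.png")[:,:,::-1].copy()
    for c in blobs(im,(105,120,80),(125,255,255),80): 
        w=plane(n,c.reshape(-1,2),48)[:,:2].astype(np.float32);print(n,np.round(cv2.minAreaRect(c)[0],1),np.round(cv2.minAreaRect(w)[0],1))
E
```

```text
33.85 [695.7   5.7 193.9] [-0.08  0.42  0.11  1.26  0.   -0.19] [-0.2  0.  -4. ] 0.5863664309698607
top [299.9 182.7]
side [374.6 191.5]
33.9 tool-torque [-0.064 -0.016  0.027] F [-0.6 -0.1 -4. ]
33.95 tool-torque [-0.02  -0.001  0.048] F [ 1.1  0.1 -3.4]
34.0 tool-torque [-0.037 -0.007  0.007] F [-0.3  0.4 -4. ]
mean [-0.041 -0.008  0.028  0.053  0.144 -3.794] sd [0.018 0.006 0.017 0.775 0.218 0.291]
[695.7   5.6 193.9] tiltdir [ 0. -0. -1.] w 0.587
[ 0.    -0.001  0.    -0.001  0.001 -0.001]
top [343.8 262.2] [ 492.7 -111.2]
top [386.5 170. ] [ 767.9 -246.7]
side [426.5 294. ] [ 766.6 -203.9]
side [294.7 281.8] [ 491.9 -117.7]
side [288.7 227.5] [501.2  46.6]
side [362.2 181.3] [714.9 172.3]
side [393.2 175.7] [803.7 169.5]
```

View pics/tope.png

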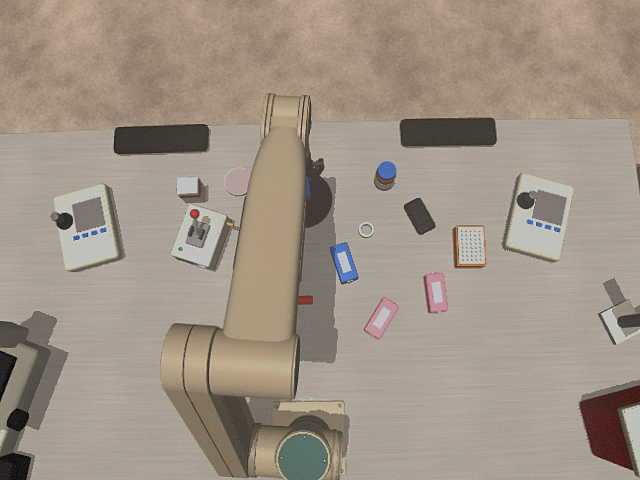

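View pics/sidee.png

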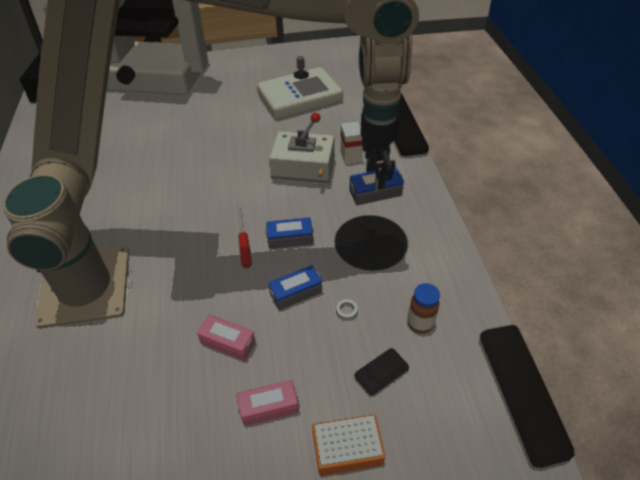

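```bash
python3 - <<'E'
from h import *
print(plane("side",[377,181],213))
import bench; bench.hand_in()
E
```

```text
[[695.08623064  -8.14545318 213.        ]]
the job is handed in; nothing more can be done
```

I switched the pump off, tested all three cases, and handed the job in holding the rattling one over the mat. It took about 34 s of the 72 s allowed. `hand_in` gives no verdict, so what follows rests on my own last checks.

- **Pump:** The toggle was pushed over first. The last pictures show its knob at the red (off) stop.
- **Which case:** I told the cases apart by the moment at the wrist when each was tipped slightly one way and then the other (±0.04 rad).

| Case (top-view start pixels) | Moment change (N m) | Expected if empty / with ball (N m) | Weight (N) |
|---|---|---|---|
| Left (286,261) | 0.15 | 0.13 / 0.06 | about 2.7 |
| Middle (344,263) | 0.14 | not worked out | about 2.7 |
| Right (400,250) | 0.085 | 0.14 / 0.07 | about 4.0 |

- **Shake:** I tilted the right-hand case to ±0.4 rad and gave it a short back-and-forth shake. I saw no separate rap in the force readings; the finding rests on the moments.
- **Quiet cases:** Both stand upright again, each within about 3 mm of its start.
- **Final hold:** The right-hand case is level and still. Its centre is about 190 mm above the bench, which is higher than a hand's breadth but inside the limits. It is within about 15 mm of the mat's centre.
- **Bystanders:** By eye, nothing else in the last pictures has moved, though the arm hides the dish partly in the top view. I did not measure them.

**Disagreements:** The two cameras differed by 7–8 mm in y on the bench. The side view showed the fingertips some 20 mm or more higher than the arm's readings and the stated tip length gave. The grasps were unaffected.

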